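# Shut the flask clamp and fit the right socket

### The arm

A 6-joint arm with a two-finger parallel gripper is mounted at the origin on the work surface. World frame = base frame: x ahead of the robot, y to its left, z up, the work surface at z = 0. Lengths are in mm, angles in degrees, forces in N, time in s.
With the tool pointing down it reaches from about 350 to 850 mm from the base axis. Payload 8.1 kg.
Tool frame: the origin (TCP) lies midway between the tips of the shut fingers; the grasp point (between the pads) lies 19 mm behind it; z points along the fingers, y is the direction in which the jaws open and shut (so a half turn about z gives the same grasp; the last joint's range is limited). The gripper opens to 85 mm and grips with 20 to 120 N. Pads are 22 mm wide; open, the fingers measure 114 mm over their backs; the gripper's body (76 mm by 85 mm) begins 54 mm behind the grasp point. The pads swing forward as they close: fully open they stand 13 mm farther back than shut.
Start: joints at [67.529, 7.471, 85.268, -0, 87.261, -4.893], TCP at [181.184, 571.994, 231.292] pointing down, gripper open.
Joint ranges: [-169.43, 169.43], [-51.17, 129.36], [1.28, 143.12], [-76.62, 256.62], [0, 156.53], [-152.29, 152.29]. Speed limits (degrees/s): [136.94, 136.94, 159.86, 180, 180, 180].

### API

Orientations are given as [roll, pitch, yaw] about the fixed x, y, z axes, in that order (R = Rz(yaw) Ry(pitch) Rx(roll)).
In Python, from bench import telemetry, snapshot, camera_params, job gives the robot as it stands. The module is installed in compiled form; this text tells all that it offers.
- The arm moves only by the shell command python3 -m jog 'ROWS' [FORCE]. ROWS is JSON, a list that holds one entry, the list of rows, each a list of 7 numbers: the shift along the tool's x, y, z in units of 50 mm (1.0 is 50 mm), then the turn, a rotation vector about the tool's x, y, z in units of 2 pi rad (1.0 is 2 pi rad), then the opening, from 0 (shut) to 1 (fully open). In form: [[[dx, dy, dz, rx, ry, rz, claw], ...]]. A call has 1 to 12 rows; each row shifts and turns the commanded pose from where the row before left it, along the tool's axes as they then stand; what a row does not reach is not made up. A row lasts 1/8 s, in which the tool goes at most 62.5 mm and 10.7 degrees, less where a joint would pass 70% of its speed; a pose out of reach is approached as far as the arm can. A call with a number of a shift or a turn outside -1 to 1 is refused whole. A call with a gripper value outside its range is refused whole. The fingers move at their own pace and stop on an object; FORCE is the grip in N (left out, the last holds). Time passes only in rows, so rows that do not move let the fingers close. It gives the time, the measured TCP pose, the force and the opening at its end, in the units of the state.
- telemetry.sense(): the state, without advancing time (a new reading comes with each control period).
- snapshot(name): name is "scene" or "top"; returns (picture, depth): 420x560x3 uint8, red, green, blue; 420x560 float32, mm along the optical axis (not along the pixel's ray), 0 where there is no reading.
- camera_params(name): a dict with "K" (3x3 intrinsics, pixels), "D" ([k1, k2, p1, p2, k3] as OpenCV has them; the pictures are not rectified), "extrinsics" (4x4, takes a point from camera to world coordinates). Camera axes: x right, y down, z forward; pixel columns grow to the right and rows downward; lengths in mm; the calibration is good to about 2 mm. A picture is of the moment at which its call begins. camera_params takes no time and is no camera call.
- job.hand_in(): hands the job in, once; it reports no verdict.
The state is a dict: "time": time; "joint_pos": joint angles; "qd": joint speeds; "joint_efforts": joint torques, N m; "tool_pos": TCP position; "tcp_rot": TCP orientation; "ft_force": force on the tool from outside, world axes, zero at the start; "wrist_torque": the same for the moment, N m; "finger_gap": finger opening in mm.
Only numpy, scipy, OpenCV 4.12 (cv2) and the standard library are available. Lean on these libraries where they do the work, as an engineer would, in place of code of your own. Each camera call takes 0.05 s, during which the arm holds its last target. There are 200 camera calls.

### The job

The flask is loaded: swing the bridge of the flask clamp nearer the sockets fully down, then try the two sockets on its hex nut until you find the one that goes all the way down over the nut. Finish with that socket fully seated on the nut and still held in the gripper - do not let go - and with the other socket standing upright on the bench, mouth down. Leave the other things on the bench where they are.

Things in the scene. Friction and masses are not known exactly. Their poses are not given: they have to be found in the camera images.
- clamp_a: grey base plate 190 x 100 x 12 mm, fixed, with a round brass flask under a hinged steel bridge; origin: centre of the base's underside, z up. Hinge axis: along y through (65, 0, 75) mm; bridge reaches 155 mm from it towards -x, 36 wide, 11 thick. Two clamps, a and b, alike but for the nut: one 19, one 24 mm across flats, which is which not recorded. Work on the one nearer the sockets (y below 0.14 m)
- bridge_a (a joint): angle of the bridge of clamp_a, rad: 0 = shut (level, on its stop), grows as its free end rises (0.55 to 0.95 at the start). Stiff hinge that stays where it is left; some 5 N pressed on the free end from above closes it
- nut_a (a point): centre of the seat under the hex nut on bridge_a, 65 mm from the hinge axis, 4 mm above it; z along the nut. Shut: level, 79 mm above the bench. Nut 16 mm tall (top 6 a cone, 2 mm stud above), flats to +-x. Round collar 58 mm outside, 12 tall, inside 36 (19 mm nut) or 46 (24 mm nut). The fitting socket's rim reaches the seat; the wrong one stops 11 mm or more above
- tip_a (a point): bare pad on the upper face near the free end of the bridge of clamp_a, 130 mm from the hinge axis: the place to push it shut from above
- clamp_b: the second flask clamp, built and measured as clamp_a but for the size of its nut. One of the two stands in the middle of the bench, nearer the sockets (base centre at y 0 to 0.14 m): work on that one; the other, a spare, stands at the far left (y above 0.37 m)
- bridge_b (a joint): angle of the bridge of clamp_b, rad: 0 = shut (level, on its stop), grows as its free end rises (0.55 to 0.95 at the start). Stiff hinge that stays where it is left; some 5 N pressed on the free end from above closes it
- nut_b (a point): centre of the seat under the hex nut on bridge_b, 65 mm from the hinge axis, 4 mm above it; z along the nut. Shut: level, 79 mm above the bench. Nut 16 mm tall (top 6 a cone, 2 mm stud above), flats to +-x. Round collar 58 mm outside, 12 tall, inside 36 (19 mm nut) or 46 (24 mm nut). The fitting socket's rim reaches the seat; the wrong one stops 11 mm or more above
- tip_b (a point): bare pad on the upper face near the free end of the bridge of clamp_b, 130 mm from the hinge axis: the place to push it shut from above
- socket_slim: slimmer socket, 31 mm outside, opening 22 across flats for the 19 nut, about 160 g. Stands mouth down. Round, 40 mm tall, hex opening 20 deep; 16 mm neck to 50; then a square hand adapter 24 x 24 mm from 50 to 86 mm height to grip, faces to x and y. Origin: centre of the mouth rim (underside), z up. Two flats of the opening face +-x: fits at the nut's yaw plus multiples of 60 deg, within about 10 deg
- socket_wide: wider socket, 40 mm outside, opening 27 across flats for the 24 nut, about 240 g. Stands mouth down. Round, 40 mm tall, hex opening 20 deep; 16 mm neck to 50; then a square hand adapter 24 x 24 mm from 50 to 86 mm height to grip, faces to x and y. Origin: centre of the mouth rim (underside), z up. Two flats of the opening face +-x: fits at the nut's yaw plus multiples of 60 deg, within about 10 deg
- amber_bottle: amber glass bottle, 44 mm across, 100 mm tall, right rear; bystander, to be left alone; origin under it in the middle
- dark_bottle: small amber bottle with black cap, 36 mm across, 85 mm tall, right rear; bystander, to be left alone; origin under it in the middle
- powder_jar: white jar, 56 mm across, 60 mm tall, right rear; bystander, to be left alone; origin under it in the middle
- beaker: clear cup, 60 mm across, 80 mm tall, left rear; bystander, to be left alone; origin under it in the middle
- palette: white plate, 140 mm across, 14 mm tall, rear middle; bystander, to be left alone; origin under it in the middle
- brush: 160 mm brush lying between the places of the two sockets, about 10 mm high; bystander, to be left alone; origin under it
- paint_tube: paper-covered paint tube, 28 mm thick, 120 mm long, lying left of the middle, close to the robot; bystander, to be left alone; origin under it in the middle

How it is judged (in metres and radians):
On the way:
1. the bridge of the clamp nearer the sockets is shut (((world y of clamp_a below 0.25 m and value of joint bridge_a below 0.04 rad) or (world y of clamp_b below 0.25 m and value of joint bridge_b below 0.04 rad))), for 0.2 s.
At the end, for the whole second after the job is handed in: the bridge of the clamp nearer the sockets is shut (under 0.04 rad); the socket that fits its nut is down to within 4 mm of the seat, within 4 mm of centre and 0.08 rad of square, at rest and gripped by the fingers; the other socket stands upright (0.1 rad) on the bench, released (((world y of clamp_a below 0.25 m and value of joint bridge_a below 0.04 rad and z of socket_slim in the frame of nut_a between -0.003 and 0.004 m and horizontal distance between socket_slim and nut_a below 0.004 m and angle between the z axis of socket_slim and the z axis of nut_a, either way round below 0.08 rad and contact force between the fingers and socket_slim above 1.5 N and linear speed of each of socket_slim, socket_wide below 0.02 m/s and height (world z) of socket_wide below 0.006 m and angle between socket_wide's own z axis and vertical below 0.1 rad and contact force between the fingers and socket_wide below 0.2 N) or (world y of clamp_b below 0.25 m and value of joint bridge_b below 0.04 rad and z of socket_wide in the frame of nut_b between -0.003 and 0.004 m and horizontal distance between socket_wide and nut_b below 0.004 m and angle between the z axis of socket_wide and the z axis of nut_b, either way round below 0.08 rad and contact force between the fingers and socket_wide above 1.5 N and linear speed of each of socket_wide, socket_slim below 0.02 m/s and height (world z) of socket_slim below 0.006 m and angle between socket_slim's own z axis and vertical below 0.1 rad and contact force between the fingers and socket_slim below 0.2 N))); the arm keeps its last pose, push and grip.
It fails at once if a bystander on the bench is moved more than 40 mm (distance of any of amber_bottle, dark_bottle, powder_jar, beaker, palette, brush, paint_tube from where it was at the start of the episode above 0.04 m).
It also fails if it takes over 72 s, if anything falls off the work surface, if the arm or the gripper's body presses on something with over 40 N, if the wrist force passes 120 N, or if a joint passes its speed limit or range.

## Working session

There is one attempt and no reset: what is moved stays moved. The work goes in short steps, Python scripts to look and compute and a shell command to move; the robot and the scene stay as the last step left them, time stands still between calls to the robot, and variables do not carry over. Pictures are saved under pics/ and viewed, about 8 in all and at most 12, crops included, and the job is handed in when it is done.

```bash
mkdir -p pics; cat > h.py <<'E'
import numpy as np, cv2
from bench import telemetry, snapshot, camera_params, job
def snap(n):
    p,d=snapshot(n); return p,d
def px2w(n,u,v,depth):
    c=camera_params(n);K=np.array(c['K'],float);D=np.array(c['D'],float);T=np.array(c['extrinsics'],float)
    q=cv2.undistortPoints(np.array([[[u,v]]],float),K,D)[0,0]
    return (T@np.array([q[0]*depth,q[1]*depth,depth,1]))[:3]
def cloud(n,d):
    c=camera_params(n);K=np.array(c['K'],float);D=np.array(c['D'],float);T=np.array(c['extrinsics'],float)
    h,w=d.shape;u,v=np.meshgrid(np.arange(w),np.arange(h))
    q=cv2.undistortPoints(np.stack([u,v],-1).reshape(-1,1,2).astype(float),K,D).reshape(h,w,2)
    P=np.dstack([q*d[...,None],d])@T[:3,:3].T+T[:3,3]
    P[d<=0]=np.nan
    return P
def save(name,p,crop=None,s=1):
    if crop: p=p[crop[1]:crop[3],crop[0]:crop[2]]
    cv2.imwrite('pics/'+name,cv2.resize(p[...,::-1],None,fx=s,fy=s,interpolation=cv2.INTER_CUBIC))
E
python3 - <<'E'
from h import *
for n in('scene','top'):
    p,d=snap(n); save(n+'1.png',p,None,1.4); np.savez(n+'1.npz',p=p,d=d)
    print(n,np.round(np.array(camera_params(n)['extrinsics']),2).tolist())
print(telemetry.sense())
E
```

```text
scene [[0.65, 0.53, -0.54, 1063.5], [0.76, -0.46, 0.46, -362.89], [-0.01, -0.71, -0.7, 672.65], [0.0, 0.0, 0.0, 1.0]]
top [[0.02, -0.99, 0.11, 458.73], [-1.0, -0.01, 0.03, 27.65], [-0.02, -0.11, -0.99, 1121.64], [0.0, 0.0, 0.0, 1.0]]
{'time': 0.1, 'joint_pos': array([ 6.75293774e+01,  7.50962616e+00,  8.53232372e+01,  1.39683317e-03,
        8.72624755e+01, -4.89126535e+00]), 'qd': array([-0.01253329, -0.05622161, -0.12630021, -0.07416659,  0.1238837 ,
        0.05340871]), 'joint_efforts': array([ 1.61020813e-03, -5.70957720e+01, -5.01939690e+01, -6.96659208e-05,
        8.24944640e-03, -3.01557179e-05]), 'tool_pos': array([180.97715116, 571.53303324, 230.35948708]), 'tcp_rot': array([-1.79905127e+02, -9.51911615e-03,  1.62420567e+02]), 'ft_force': array([-0.40015092, -0.62710606, -0.14607234]), 'wrist_torque': array([ 0.02765979,  0.00876274, -0.01586281]), 'finger_gap': 85.53148359214907}
```

View pics/top1.png

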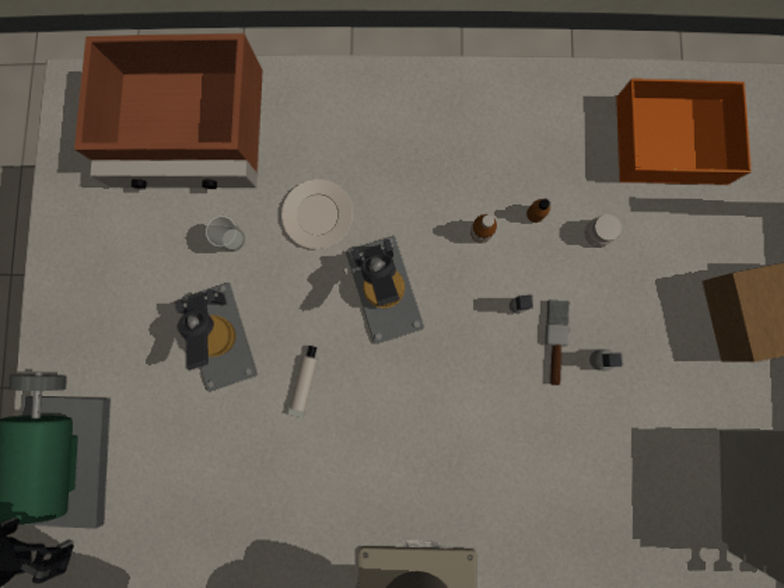

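View pics/scene1.png

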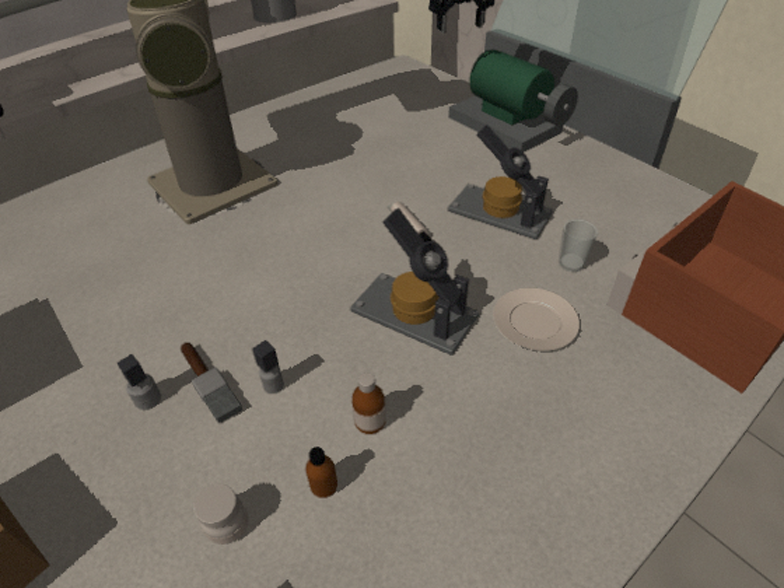

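The top view shows the working clamp at about (385,290) in the enlarged picture, the slim socket at (521,302), the wide one at (606,359) and the brush between them. Next I measure these from the depth data.

```bash
cat > m.py <<'E'
from h import *
Z=np.load('top1.npz');d=Z['d'];p=Z['p'];P=cloud('top',d)
def reg(u0,v0,u1,v1,z0,z1):
    Q=P[int(v0/1.4):int(v1/1.4),int(u0/1.4):int(u1/1.4)].reshape(-1,3)
    return Q[(Q[:,2]>z0)&(Q[:,2]<z1)]
def rect(Q,n):
    r=cv2.minAreaRect(Q[:,:2].astype(np.float32));print(n,len(Q),np.round(r[0],1),np.round(r[1],1),round(r[2],1),'med',np.round(np.median(Q,0),1),'zmax',Q[:,2].max())
    return r
print('bench z',np.nanmedian(P[270:285,280:330,2]))
r=rect(reg(335,225,440,355,7,18),'base')
rect(reg(500,285,545,322,70,100),'slim'); rect(reg(585,340,635,380,70,100),'wide')
rect(reg(500,285,545,322,25,45),'slimbody');rect(reg(585,340,635,380,25,45),'widebody')
rect(reg(540,290,575,390,4,30),'brush');rect(reg(285,340,320,420,5,40),'tube')
Q=reg(335,225,440,355,60,250); rect(Q,'bridge')
i=Q[:,2].argsort(); print(np.round(Q[i[::max(1,len(Q)//40)]],0).tolist())
S=np.load('scene1.npz')
a=cv2.resize(p[160:250,230:320],None,fx=4.4,fy=4.4,interpolation=cv2.INTER_CUBIC)
b=cv2.resize(S['p'][140:240,255:345],(356,396),interpolation=cv2.INTER_CUBIC)
save('crop.png',np.hstack([a,b]).clip(0,127)*2)
E
python3 m.py
```

```text
bench z 0.5325499447692437
base 1514 [601.7  81.4] [239.7 155.7] 5.9 med [550.   61.6  12.4] zmax 17.979012730099384
slim 105 [ 559.5 -184.7] [22.7 24.1] 2.5 med [ 558.9 -183.6   85.9] zmax 93.73227871407971
wide 117 [ 459.8 -342.3] [22.3 25.4] 0.5 med [ 460.9 -340.2   86. ] zmax 91.04720720329942
slimbody 34 [ 555.5 -177.2] [29.1 13.4] 32.1 med [ 554.6 -174.2   37.8] zmax 40.97689066354474
widebody 112 [ 460.2 -338.9] [34.8 39.3] 86.0 med [ 460.7 -332.    38.7] zmax 43.75022820982713
brush 725 [ 497.1 -258.7] [ 64.7 184.4] 89.1 med [ 509.5 -256.2   18.1] zmax 26.226185316225838
tube 528 [413.5 226.8] [150.5  61.8] 1.8 med [405.1 218.2  24.9] zmax 34.387954527816646
bridge 1049 [602.3  74.8] [121.6  79.7] 19.5 med [598.1  73.  134. ] zmax 193.25983784044365
[[570.0, 41.0, 60.0], [647.0, 65.0, 62.0], [606.0, 41.0, 63.0], [582.0, 36.0, 64.0], [556.0, 86.0, 64.0], [581.0, 102.0, 65.0], [587.0, 43.0, 67.0], [650.0, 55.0, 74.0], [636.0, 125.0, 78.0], [657.0, 70.0, 81.0], [645.0, 100.0, 84.0], [663.0, 67.0, 86.0], [666.0, 60.0, 87.0], [647.0, 77.0, 89.0], [631.0, 104.0, 92.0], [635.0, 80.0, 115.0], [622.0, 63.0, 117.0], [594.0, 104.0, 120.0], [631.0, 63.0, 125.0], [620.0, 67.0, 130.0], [624.0, 86.0, 134.0], [624.0, 81.0, 137.0], [604.0, 86.0, 138.0], [594.0, 97.0, 140.0], [611.0, 79.0, 142.0], [601.0, 97.0, 144.0], [591.0, 76.0, 147.0], [591.0, 73.0, 148.0], [596.0, 68.0, 150.0], [605.0, 61.0, 151.0], [600.0, 80.0, 154.0], [580.0, 73.0, 158.0], [570.0, 84.0, 162.0], [567.0, 76.0, 168.0], [572.0, 56.0, 172.0], [564.0, 65.0, 177.0], [557.0, 69.0, 181.0], [541.0, 68.0, 185.0], [549.0, 73.0, 187.0], [549.0, 68.0, 188.0], [556.0, 46.0, 190.0]]
```

View pics/crop.png

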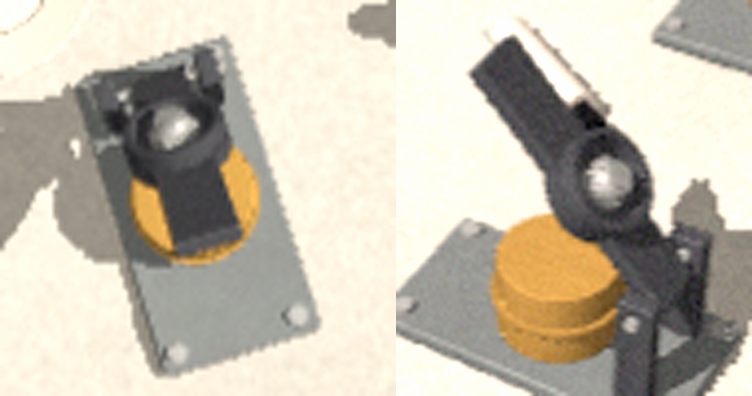

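The crop shows the base corners (left panel) at (78,82), (228,38), (320,328) and (158,375), with the collar and nut tilted on the raised bridge. I'll decide which nut it is once the bridge is shut. Now I work out the clamp pose from the corners.

```bash
cat > m2.py <<'E'
from h import *
c=camera_params('top');K=np.array(c['K'],float);D=np.array(c['D'],float);T=np.array(c['extrinsics'],float)
def onz(u,v,z):
    q=cv2.undistortPoints(np.array([[[u,v]]],float),K,D)[0,0]; r=T[:3,:3]@np.array([q[0],q[1],1]); return T[:3,3]+r*(z-T[2,3])/r[2]
C=[onz(230+(a+.5)/4.4-.5,160+(b+.5)/4.4-.5,12)[:2] for a,b in[(78,82),(228,38),(320,328),(158,375)]]
C=np.array(C);print(np.round(C,1))
ctr=C.mean(0);ax=(C[0]+C[1]-C[2]-C[3])/2;print('centre',ctr,'len',np.linalg.norm(ax),'yaw',np.degrees(np.arctan2(ax[1],ax[0])),'w',np.linalg.norm(C[0]-C[1]))
P=cloud('top',np.load('top1.npz')['d'])
Q=P[155:260,225:325].reshape(-1,3);m=(Q[:,2]>9)&(Q[:,2]<15)
m&=(np.linalg.norm(Q[:,:2]-ctr,axis=1)<112)
yaw=np.arctan2(ax[1],ax[0])
# refine: fit rect by offset/yaw maximising inside minus edge (via local-frame percentiles)
L=(Q[m][:,:2]-ctr)@np.array([[np.cos(yaw),-np.sin(yaw)],[np.sin(yaw),np.cos(yaw)]])
print('local pct x',np.percentile(L[:,0],[1,3,97,99]),'y',np.percentile(L[:,1],[1,3,97,99]))
for n,x in(('hinge',65),('nut',0),('tip',-65)):print(n,ctr+x*ax/np.linalg.norm(ax))
b=Q[(Q[:,2]>100)];L=(b[:,:2]-ctr)@np.array([[np.cos(yaw),-np.sin(yaw)],[np.sin(yaw),np.cos(yaw)]])
print('bridge local y range',np.percentile(L[:,1],[2,50,98]),'x min',np.percentile(L[:,0],[1,5]),'zmax',np.percentile(b[:,2],[98]))
E
python3 m2.py
```

```text
[[662.5 144.7]
 [691.2  52.8]
 [513.7  -5.8]
 [483.8  91.6]]
centre [587.8035462  70.843659 ] len 186.68360464572635 yaw 17.39962941105335 w 96.2180008790053
local pct x [-94.37536313 -92.2288059   90.2142092   92.78089546] y [-49.45277906 -47.95559963  48.28380241  49.90832118]
hinge [649.82929328  90.28090931]
nut [587.8035462  70.843659 ]
tip [525.77779913  51.40640868]
bridge local y range [-2.50923506e+01  1.89853600e-02  2.64815410e+01] x min [-44.93007401 -41.23953335] zmax [189.51412842]
```

```bash
cat > plan.py <<'E'
import sys
from h import *
from scipy.spatial.transform import Rotation as R
a=list(map(float,sys.argv[1:])); s=telemetry.sense(); rot=R.from_euler('xyz',s['tcp_rot'],degrees=True)
print('t',round(s['time'],2),'p',np.round(s['tool_pos'],1),'rot',np.round(s['tcp_rot'],2),'F',np.round(s['ft_force'],1),'gap',round(s['finger_gap'],1))
if a:
    d=rot.inv().apply(np.array(a[:3])-s['tool_pos'])/50
    print('shift units total',np.round(d,3))
    if len(a)>3: print('turn units',np.round((rot.inv()*R.from_euler('xyz',[180,0,a[3]],degrees=True)).as_rotvec()/(2*np.pi),4))
E
python3 -m jog '[[[-0.85,-0.624,-0.2,0,0,0,0],[-0.85,-0.624,-0.2,0,0,0,0],[-0.85,-0.624,0,0,0,0,0],[-0.85,-0.624,0,0,0,0,0],[-0.85,-0.624,0,0,0,0,0],[-0.85,-0.624,0,0,0,0,0],[-0.85,-0.624,0,0,0,0,0],[-0.85,-0.624,0,0,0,0,0],[-0.85,-0.624,0,0,0,0,0],[-0.85,-0.624,0,0,0,0,0],[-0.85,-0.624,0,0,0,0,0],[-0.85,-0.624,0,0,0,0,0]]]' 40
python3 plan.py 554.2 60.5 231 107.4
```

```text
time: 1.6
tool_pos: [554.9, 59.5, 250.9]
tcp_rot: [-180.0, -0.0, 162.4]
ft_force: [0.0, -0.3, 1.0]
finger_gap: 0.2
t 1.6 p [554.9  59.5 250.9] rot [-1.8000e+02 -4.0000e-02  1.6241e+02] F [ 0.  -0.3  1. ] gap 0.2
shift units total [0.019 0.015 0.398]
turn units [-1.000e-04 -1.000e-04  1.528e-01]
```

```bash
python3 -m jog '[[[0,0,0.2,0,0,0.0255,0],[0,0,0.2,0,0,0.0255,0],[0,0,0.2,0,0,0.0255,0],[0,0,0.2,0,0,0.0255,0],[0,0,0.2,0,0,0.0255,0],[0,0,0.2,0,0,0.0255,0],[0,-0.04,0.25,0,0,0,0],[0,-0.04,0.25,0,0,0,0],[0,-0.04,0.25,0,0,0,0],[0,-0.04,0.25,0,0,0,0]]]'
python3 -m jog '[[[0,-0.06,0.25,0,0,0,0],[0,-0.06,0.25,0,0,0,0],[0,-0.06,0.2,0,0,0,0],[0,-0.06,0.2,0,0,0,0]]]'
python3 plan.py 530 53 82
```

```text
time: 2.85
tool_pos: [546.5, 58.6, 140.5]
tcp_rot: [-180.0, -0.0, 107.4]
ft_force: [0.3, 0.2, 3.0]
finger_gap: 0.0
time: 3.35
tool_pos: [535.4, 55.1, 95.9]
tcp_rot: [179.9, 0.0, 107.3]
ft_force: [2.4, 0.6, 1.7]
finger_gap: 0.2
t 3.35 p [535.4  55.1  95.9] rot [1.7994e+02 1.0000e-02 1.0734e+02] F [2.4 0.6 1.7] gap 0.2
shift units total [-0.008 -0.117  0.277]
```

```bash
python3 -m jog '[[[0,-0.06,0.1,0,0,0,0],[0,-0.04,0.1,0,0,0,0],[0,0,0.04,0,0,0,0]]]'
python3 -m jog '[[[0,0,0.04,0,0,0,0],[0,0,0.04,0,0,0,0]]]'
python3 - <<'E'
from h import *
p,d=snap('top');np.savez('top2.npz',p=p,d=d);P=cloud('top',d);print(np.round(telemetry.sense()['ft_force'],1),telemetry.sense()['tool_pos'])
S,_=snap('scene')
a=cv2.resize(p[160:250,230:320],None,fx=4.4,fy=4.4,interpolation=cv2.INTER_CUBIC)
b=cv2.resize(S[140:240,255:345],(356,396),interpolation=cv2.INTER_CUBIC)
save('crop2.png',np.hstack([a,b]).clip(0,127)*2)
E
```

```text
time: 3.72
tool_pos: [530.2, 53.6, 84.1]
tcp_rot: [-180.0, -0.0, 107.3]
ft_force: [-0.3, 0.1, 2.0]
finger_gap: 0.1
time: 3.98
tool_pos: [530.2, 53.5, 80.1]
tcp_rot: [-180.0, -0.0, 107.3]
ft_force: [-1.1, 0.3, 2.1]
finger_gap: 0.0
[-0.5 -0.2  1. ] [530.15172853  53.57047716  79.86392162]
```

View pics/crop2.png

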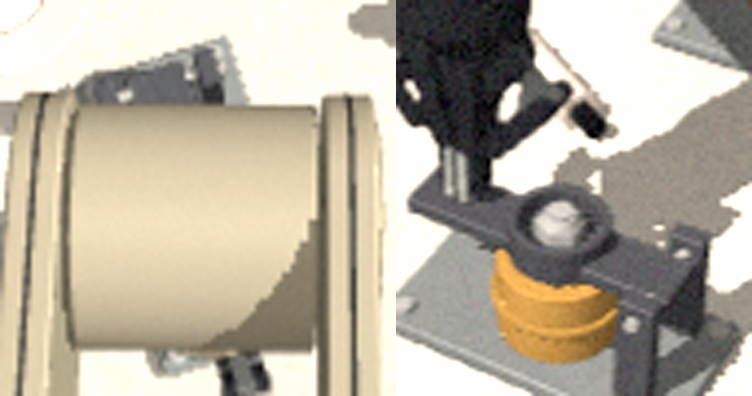

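The scene crop shows the fingers on the bridge's free end at about (455,200), with the bridge nearly level. I press on until it meets the stop.

```bash
python3 -m jog '[[[0,0,0.04,0,0,0,0],[0,0,0.04,0,0,0,0]]]';python3 -m jog '[[[0,0,0.04,0,0,0,0],[0,0,0.02,0,0,0,0]]]'
```

```text
time: 4.32
tool_pos: [530.7, 53.6, 78.7]
tcp_rot: [180.0, 0.0, 107.4]
ft_force: [-18.3, -0.6, 34.3]
finger_gap: 0.1
time: 4.58
tool_pos: [530.9, 53.7, 78.5]
tcp_rot: [180.0, 0.0, 107.4]
ft_force: [-28.9, -0.9, 53.1]
finger_gap: 0.2
```

```bash
python3 -m jog '[[[0,0,-0.5,0,0,0,0],[0,0,-0.8,0,0,0,0],[0,0,-0.8,0,0,0,0],[0,0,-0.6,0,0,0,0],[-0.8,-0.2,0,0,0,0.0242,1],[-0.8,-0.2,0,0,0,0.0242,1],[-0.8,-0.2,0,0,0,0,1],[-0.8,-0.2,0,0,0,0,1],[-0.8,-0.2,0,0,0,0,1],[0,0,0,0,0,0,1]]]'
python3 plan.py 559.5 -184.5 130 90
python3 - <<'E'
from h import *
p,d=snap('top');np.savez('top2.npz',p=p,d=d);P=cloud('top',d)
Q=P[160:250,230:320].reshape(-1,3);ctr=np.array([587.6,71]);y=np.radians(17.4)
L=np.c_[(Q[:,:2]-ctr)@np.array([[np.cos(y),-np.sin(y)],[np.sin(y),np.cos(y)]]),Q[:,2]]
b=L[(L[:,2]>65)&(L[:,2]<110)]
for a,c in((-90,-75),(-75,-60),(-60,-45),(-45,-32)):
    k=b[(b[:,0]>a)&(b[:,0]<c)];print(a,len(k),np.round(np.median(k,0),1) if len(k) else '',np.round(np.percentile(k[:,1],[2,98]),1) if len(k) else '')
k=b[(b[:,2]>87)&(np.hypot(b[:,0],b[:,1])<45)];print('collar/nut',len(k),k.min(0),k.max(0))
S,_=snap('scene')
a=cv2.resize(p[175:225,240:290],(396,396),interpolation=cv2.INTER_CUBIC)
b=cv2.resize(S[170:220,280:325],(356,396),interpolation=cv2.INTER_CUBIC)
save('crop3.png',np.hstack([a,b]).clip(0,127)*2)
E
```

```text
time: 5.82
tool_pos: [498.1, -150.9, 208.1]
tcp_rot: [-180.0, 0.0, 89.7]
ft_force: [0.2, 0.1, 0.1]
finger_gap: 85.9
t 5.83 p [ 498.1 -150.9  208.1] rot [-1.7999e+02  3.0000e-02  8.9720e+01] F [0.2 0.1 0.1] gap 85.9
shift units total [-0.665  1.232  1.562]
turn units [-0.      0.0001 -0.0008]
-90 85 [-82.4  -2.3  79.5] [-18.9  14.9]
-75 86 [-67.5  -1.6  79.2] [-18.4  15.5]
-60 85 [-52.2  -1.2  79.1] [-17.9  16.1]
-45 74 [-38.4  -1.   79.4] [-18.5  15.9]
collar/nut 236 [-28.93564846 -28.42528136  87.03352061] [ 28.22161283  28.50893086 100.61839552]
```

View pics/crop3.png

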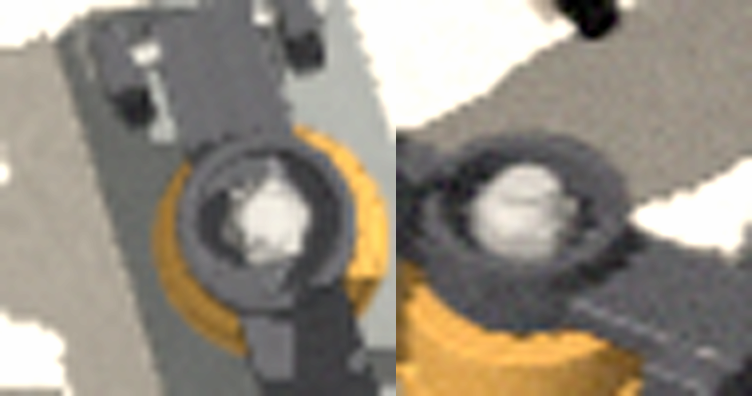

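The top crop shows the collar spanning 178–357 px (58 mm) with its hole at about 200–340 px (45 mm), so this is the 24 mm nut. The wide socket goes first. The depth data puts the bridge at 79 mm and level, so it is shut.

```bash
python3 -m jog '[[[-0.95,-0.19,0,0,0,0,1],[-0.95,-0.19,0,0,0,0,1],[-0.96,-0.19,0,0,0,0,1],[-0.96,-0.19,0.2,0,0,0,1],[0,0,0.9,0,0,0,1],[0,0,0.9,0,0,0,1],[0,0,0.9,0,0,0,1],[0,0,0.26,0,0,0,1],[0,0,0,0,0,0,1]]]'
python3 plan.py 460 -342 50 90
```

```text
time: 7.05
tool_pos: [460.8, -338.5, 50.1]
tcp_rot: [-179.9, -0.1, 90.0]
ft_force: [0.5, 0.5, 0.2]
finger_gap: 85.4
t 7.05 p [ 460.8 -338.5   50.1] rot [-1.7995e+02 -6.0000e-02  8.9980e+01] F [0.5 0.5 0.2] gap 85.4
shift units total [-0.069 -0.015  0.002]
turn units [-0.0001 -0.0002 -0.    ]
```

```bash
python3 -m jog '[[[-0.07,-0.015,0,0,0,0,1],[0,0,0,0,0,0,0],[0,0,0,0,0,0,0],[0,0,0,0,0,0,0],[0,0,0,0,0,0,0],[0,0,0,0,0,0,0]]]' 30
python3 plan.py
python3 -m jog '[[[0,0,0,0,0,0,1],[0,0,0,0,0,0,1],[0,0,0,0,0,0,1],[0,0,0,0,0,0,1],[0,0,0,0,0,0.028,1],[0,0,0,0,0,0.028,1],[0,0,0,0,0,0.028,1],[0,0,0,0,0,0.028,1],[0,0,0,0,0,0.028,1],[0,0,0,0,0,0.028,1],[0,0,0,0,0,0.028,1],[0,0,0,0,0,0.028,1]]]'
python3 -m jog '[[[0,0,0,0,0,0.026,1],[0,0,0,0,0,0,1]]]'
python3 plan.py 460 -342 50 0
```

```text
time: 7.8
tool_pos: [459.8, -343.2, 50.7]
tcp_rot: [180.0, 0.0, 89.9]
ft_force: [-1.4, 0.3, 4.1]
finger_gap: 23.9
t 7.8 p [ 459.8 -343.2   50.7] rot [1.7999e+02 2.0000e-02 8.9920e+01] F [-1.4  0.3  4.1] gap 23.9
time: 9.3
tool_pos: [459.7, -343.0, 50.3]
tcp_rot: [-180.0, 0.0, 8.9]
ft_force: [0.2, 0.2, 0.9]
finger_gap: 85.3
time: 9.55
tool_pos: [459.7, -343.0, 50.3]
tcp_rot: [-180.0, 0.0, -0.0]
ft_force: [0.5, -0.7, 1.0]
finger_gap: 85.6
t 9.55 p [ 459.7 -343.    50.3] rot [-1.8e+02  0.0e+00 -3.0e-02] F [ 0.5 -0.7  1. ] gap 85.6
shift units total [ 0.006 -0.02   0.005]
turn units [-0.      0.     -0.0001]
```

```bash
python3 -m jog '[[[0,0,0,0,0,0,0],[0,0,0,0,0,0,0],[0,0,0,0,0,0,0],[0,0,0,0,0,0,0],[0,0,0,0,0,0,0],[0,0,-0.3,0,0,0,0],[0,0,-0.5,0,0,0,0],[0,0,-0.7,0,0,0,0],[0,0,-0.8,0,0,0,0],[0,0,-0.7,0,0,0,0]]]' 60
python3 plan.py 587.4 70.8 200 17.4
```

```text
time: 10.8
tool_pos: [459.7, -343.0, 202.7]
tcp_rot: [180.0, -0.0, -0.1]
ft_force: [0.4, -0.7, -2.2]
finger_gap: 23.1
t 10.8 p [ 459.7 -343.   202.7] rot [ 1.7996e+02 -4.0000e-02 -8.0000e-02] F [ 0.4 -0.7 -2.2] gap 23.1
shift units total [ 2.542 -8.28   0.05 ]
turn units [ 0.0001 -0.0001 -0.0485]
```

```bash
python3 -m jog '[[[0.2,-0.68,0,0,0,0,0],[0.284,-0.9,0,0,0,0,0],[0.284,-0.9,0,0,0,0,0],[0.284,-0.9,0,0,0,0,0],[0.284,-0.9,0,0,0,0,0],[0.284,-0.9,0,0,0,0,0],[0.284,-0.9,0,0,0,0,0],[0.284,-0.9,0,0,0,0,0],[0.284,-0.9,0,0,0,-0.016,0],[0.05,0,0,0,0,-0.016,0],[0,0,0,0,0,-0.0163,0],[0,0,0,0,0,0,0]]]'
python3 plan.py 587.4 70.8 165 17.4
```

```text
time: 12.3
tool_pos: [586.3, 51.2, 200.8]
tcp_rot: [180.0, -0.0, 17.3]
ft_force: [0.1, 0.4, -1.2]
finger_gap: 23.2
t 12.3 p [586.3  51.2 200.8] rot [180.    -0.    17.29] F [ 0.1  0.4 -1.2] gap 23.2
shift units total [ 0.138 -0.367  0.716]
turn units [ 0.     -0.     -0.0003]
```

```bash
python3 -m jog '[[[0.138,-0.365,0.3,0,0,0,0],[0,0,0.4,0,0,0,0],[0,0,0.25,0,0,0,0],[0,0,0,0,0,0,0]]]'
python3 plan.py 587.3 70.7 129.5 17.4
python3 -m jog '[[[0,0,0.06,0,0,0,0],[0,0,0.06,0,0,0,0],[0,0,0.06,0,0,0,0]]]'
```

```text
time: 12.8
tool_pos: [586.1, 70.3, 150.5]
tcp_rot: [-179.9, 0.2, 17.3]
ft_force: [-0.7, -1.0, -2.0]
finger_gap: 23.2
t 12.8 p [586.1  70.3 150.5] rot [-179.95    0.22   17.28] F [-0.7 -1.  -2. ] gap 23.2
shift units total [0.027 0.001 0.42 ]
turn units [-0.0001  0.0006 -0.0003]
time: 13.18
tool_pos: [587.9, 70.4, 144.1]
tcp_rot: [180.0, -0.0, 17.3]
ft_force: [-0.2, 0.2, -2.7]
finger_gap: 23.3
```

```bash
python3 -m jog '[[[0,0,0.06,0,0,0,0],[0,0,0.06,0,0,0,0],[0,0,0,0,0,0,0]]]';python3 -m jog '[[[0,0,0.04,0,0,0,0],[0,0,0,0,0,0,0]]]';python3 plan.py
```

```text
time: 13.55
tool_pos: [588.1, 70.5, 138.0]
tcp_rot: [180.0, -0.1, 17.3]
ft_force: [2.7, -1.0, -1.1]
finger_gap: 23.2
time: 13.8
tool_pos: [588.1, 70.5, 135.9]
tcp_rot: [180.0, -0.1, 17.3]
ft_force: [4.6, 0.3, -2.4]
finger_gap: 23.2
t 13.8 p [588.1  70.5 135.9] rot [ 1.7998e+02 -7.0000e-02  1.7300e+01] F [ 4.6  0.3 -2.4] gap 23.2
```

```bash
python3 -m jog '[[[0.014,0,0.02,0,0,0,0],[0,0,0.04,0,0,0,0],[0,0,0,0,0,0,0]]]';python3 -m jog '[[[0,0,0.04,0,0,0,0],[0,0,0.02,0,0,0,0],[0,0,0,0,0,0,0]]]';python3 plan.py
```

```text
time: 14.18
tool_pos: [588.2, 70.6, 132.5]
tcp_rot: [180.0, 0.0, 17.3]
ft_force: [4.4, -0.9, -3.4]
finger_gap: 23.0
time: 14.55
tool_pos: [588.2, 70.7, 129.7]
tcp_rot: [180.0, 0.0, 17.3]
ft_force: [4.0, -1.3, -1.6]
finger_gap: 23.5
t 14.55 p [588.2  70.7 129.7] rot [179.99   0.    17.31] F [ 4.  -1.3 -1.6] gap 23.5
```

```bash
python3 -m jog '[[[0.01,0,0.02,0,0,0,0],[0,0,0.01,0,0,0,0],[0,0,0,0,0,0,0]]]';python3 plan.py
python3 - <<'E'
from h import *
S,d=snap('scene');p,_=snap('top')
a=cv2.resize(S[100:260,230:390],(500,500),interpolation=cv2.INTER_CUBIC)
b=cv2.resize(S[230:300,70:210],(300,150),interpolation=cv2.INTER_CUBIC)
b=np.vstack([b,cv2.resize(p[:,100:520],(300,350-50)),np.zeros((50,300,3),np.uint8)])
save('fin.png',np.hstack([a,b]).clip(0,127)*2)
E
```

```text
time: 14.92
tool_pos: [588.6, 70.8, 129.3]
tcp_rot: [180.0, 0.0, 17.3]
ft_force: [-2.0, -1.4, 6.2]
finger_gap: 23.1
t 14.93 p [588.6  70.8 129.3] rot [1.7999e+02 2.0000e-02 1.7310e+01] F [-2.  -1.4  6.2] gap 23.1
```

View pics/fin.png

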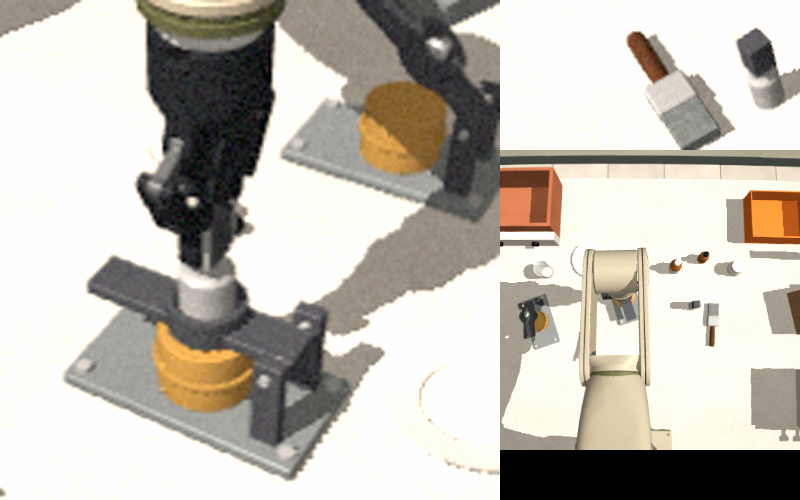

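The picture shows the wide socket down inside the collar at (210,295) with the bridge level. The slim socket is upright at (765,70). The rim stopped at about 79 mm, which is the seat height, with 6 N of contact and the tool square, so I hand in.

```bash
python3 -c "
from bench import job
print(job.hand_in())"
```

```text
the job is handed in; nothing more can be done
None
```

I shut the working clamp's bridge, seated the wide socket on its nut, and handed in at about 15 s with the socket still gripped.

- **Bridge:** I pressed it onto its stop. The force on the tool reached about 53 N vertically, more than I intended. Afterwards the depth image showed its top face level at 79 mm.
- **Choosing the socket:** The collar's hole measured about 45 mm in the top picture, which means the 24 mm nut. I therefore tried the wide socket first. It went all the way down, so I never tried or touched the slim one.
- **Last checks:** By tool height, the rim is at about 79 mm, the height of the seat, with roughly 6 N pressing down. The tool was square and aligned with the clamp. The fingers were closed to 23 mm on the adapter, with the grip set at 60 N.
- **Other things:** The last pictures show the slim socket upright in its place, and no bystander looked moved. I judged that by eye and did not measure it.
- **Disagreement:** The socket settled about 1 mm from the nut centre I had estimated in the images. That is within the calibration error, and the sideways force fell to about 2 N once it was seated.

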